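# Gauge a pulley pack under preload

### The job

Build the pulley pack in the round nest of the stack-height gauge: first the dark steel hub body, on it the brass spacer ring, then the drilled aluminium top disc, each square and fully down inside the nest. Push the nest slide with the black handle fully home under the plunger, then press the plunger's black palm knob down until the red ring on its stem has sunk into the collar, and finish while still holding it down there, ring hidden and knob not bottomed, so that the dial can be read. Leave the other things on the bench alone.

Things in the scene. Friction and masses are not known exactly. Their poses are not given: they have to be found in the camera images.
- gauge: Bench stack-height gauge, a fixed green C-frame: base 315 x 120 x 20 mm, column at the back, head 108-150 mm above the bench. Origin on the bench below mid-travel of the slide; +x points from the loading end to the column (slide pushed this way), z up. In this frame: plunger axis at x +65 mm, y 0; head front at x +40; column from x +117; dial on the head's -y side, top at 195 mm.
- slide (a joint): Travel of the nest slide along the gauge's +x, in m: 0 = out at the front stop, 0.13 = fully home against its stop, the nest then exactly under the plunger. Starts between 0 and 0.02, stays where it is left, about 3 N friction.
- pocket (a point): Floor centre of the nest on the slide, 34 mm above the bench; axes as the gauge. Round pocket, 60.5 mm inside diameter: two arc walls 8 mm thick on its +x and -x sides, 31 mm high, polished, flared lead-in up to 39 mm. Its +y and -y sides are open finger gaps 37 mm wide down to the floor: load with the fingers closing along the gauge's y. The full pack is 36 mm high.
- slide_handle (a point): Centre of the black upright handle barrel on the slide, 110 mm from the pocket centre towards the gauge's -x (moves with the slide): 24 mm diameter, 30 mm tall, centre 59 mm above the bench. Pinch it from above, fingers closing along the gauge's y, and push along the gauge's +x.
- ram: Plunger ram: upright steel bar, round pad 32 mm in diameter at its foot, collar at its top, carries the knob. Origin at the centre of the pad's underside, 82 mm above the bench at rest: 12 mm above a full pack. Slides straight down, 18 mm at most, against a light return spring (2.5 N at the start, 3.7 N at 12 mm).
- knob (a joint): How far the knob's stem is pushed into the ram's collar, in m: 0 = out, 0.005 = red ring (lowest 5 mm of the visible stem) just hidden, 0.012 = bottomed. Hand force 2.8 N + 1.2 N per mm: 8.8 N at 5 mm, 11.8 N at 7.5 mm, 14.8 N at 10 mm. It goes in less than 1.5 mm until the pad stands on the pack, then 1 mm per mm of hand travel.
- knob_top (a point): Centre of the flat top (28 mm across) of the black palm knob, 40 mm in diameter, 22 mm tall; 212 mm above the bench at rest. Press it straight down with closed fingertips; well held (knob 7.5 mm in) it stands about 19.5 mm lower than at rest.
- hub: Hub body, the first part: dark steel round block 56 mm in diameter, 16 mm tall, bright ring and dark bore on its top, about 0.28 kg. Origin at the centre of its underside, z up. Lies flat on the bench.
- spacer: Spacer, the second part: brass ring 56 mm outside, 32 mm inside diameter, 10 mm tall, about 0.13 kg. Origin at the centre of its underside, z up. Lies flat on the bench.
- top_disc: Top disc, the third part: bright aluminium disc 56 mm in diameter, 10 mm tall, with a centre hole and six small dark holes, about 0.1 kg. Origin at the centre of its underside, z up. Lies flat on the bench.
- flange: Bystander: steel flange disc 96 mm in diameter, 10 mm thick, eight dark holes, lying flat. Origin at the centre of its underside. Leave alone.
- red_box: Bystander: open red plastic box 75 x 110 x 45 mm. Origin at the centre of its underside. Leave alone.
- screwdriver: Bystander: screwdriver lying on the bench. Leave alone.
Not all that is in view belongs to the job. There is more than one size of the spacer; the one meant has the size given above. There is more than one size of the hub; the job needs the smaller.

How it is judged:
By the outcome, as a careful person would: the job done as asked, in the order asked, and still so for the second after the job is handed in, while the arm keeps its last pose, push and grip.
It also fails if it takes over 72 s, if anything falls off the work surface, if the arm or the gripper's body presses on something with over 40 N, if the wrist force passes 120 N, or if a joint passes its speed limit or range.

### The arm

A 6-joint arm with a two-finger parallel gripper is mounted at the origin on the work surface. World frame = base frame: x ahead of the robot, y to its left, z up, the work surface at z = 0. Lengths are in mm, angles in rad, forces in N, time in s.
With the tool pointing down it reaches from about 350 to 975 mm from the base axis. Payload 7.1 kg.
Tool frame: the origin (TCP) lies midway between the tips of the shut fingers; the grasp point (between the pads) lies 19 mm behind it; z points along the fingers, y is the line along which they close (so a half turn about z gives the same grasp; the last joint's range is limited). The gripper opens to 88 mm and grips with 3 to 60 N. Pads are 20 mm wide; open, the fingers measure 115 mm over their backs; the gripper's body (75 mm by 178 mm) begins 61 mm behind the grasp point.
Start: joints at [1.246, 0.423, 1.63, -0, 1.089, -0.019], TCP at [188.128, 595.997, 222.675] pointing down, gripper open.
Joint ranges: [-3, 3], [-0.9, 2.11], [0.09, 2.58], [-1.31, 4.45], [0.11, 2.69], [-2.54, 2.54]. Speed limits (rad/s): [2.39, 2.39, 3.01, 3.14, 3.14, 3.14].

### API

Orientations are given as a rotation vector (axis times angle).
In Python, from workcell import get_obs, get_image, camera_params, close_job gives the robot as it stands.
- The arm moves only by the shell command python3 -m creep 'ROWS' [OPENING]. ROWS is a JSON object of lists of equal length, an entry for each row: "delta_pos": the shift along the tool's x, y, z in m, a list of three; "twist": the turn, a rotation vector about the tool's x, y, z in degrees, a list of three. A call has 1 to 20 rows; each row shifts and turns the commanded pose from where the row before left it, along the tool's axes as they then stand; what a row does not reach is not made up. A row lasts 1/12 s, in which the tool goes at most 41.7 mm and 7.16 degrees, less where a joint would pass 70% of its speed; a pose out of reach is approached as far as the arm can. A call with a gripper value outside its range is refused whole. OPENING is the opening, from 0 (shut) to 1 (fully open), set as the call begins (- or left out, the last holds). The fingers move at their own pace and stop on an object; the grip force is fixed at half the most. Time passes only in rows, so rows that do not move let the fingers close. It gives the time, the measured TCP pose, the force, the opening and the grip force at its end, in the units of the state.
- get_obs(): the state, without advancing time (a new reading comes with each control period).
- get_image(name): name is "scene" or "top"; returns (picture, depth): 420x560x3 uint8, red, green, blue; 420x560 float32, mm along the optical axis (not along the pixel's ray), 0 where there is no reading.
- camera_params(name): a dict with "camera_matrix" (3x3 intrinsics, pixels), "extrinsics" (4x4, takes a point from camera to world coordinates). Camera axes: x right, y down, z forward; pixel columns grow to the right and rows downward; lengths in mm; the calibration is good to about 2 mm. A picture is of the moment at which its call begins. camera_params takes no time and is no camera call.
- close_job(): hands the job in; it is judged then, once.
The state is a dict: "t": time; "qpos": joint angles; "qvel": joint speeds; "joint_torque": joint torques, N m; "ee_pos": TCP position; "orientation": TCP orientation; "ft_force": force on the tool from outside, world axes, zero at the start; "moment": the same for the moment, N m; "width": finger opening in mm; "grasp_force": force on a finger pad.
Only numpy, scipy, OpenCV 4.12 (cv2) and the standard library are available. Lean on these libraries where they do the work, as an engineer would, in place of code of your own. Each camera call takes 0.05 s, during which the arm holds its last target. There are 200 camera calls.

## Working session

There is one attempt and no reset: what is moved stays moved. The work goes in short steps, Python scripts to look and compute and a shell command to move; the robot and the scene stay as the last step left them, time stands still between calls to the robot, and variables do not carry over. Pictures are saved under pics/ and viewed, at most 10 in all, crops included, and the job is handed in when it is done.

```bash
mkdir -p pics; ls
cat > h.py <<'E'
import numpy as np, cv2
from workcell import get_obs, get_image, camera_params, close_job
def ray(name,u,v,z):
    c=camera_params(name);K=np.array(c["camera_matrix"]);T=np.array(c["extrinsics"])
    d=T[:3,:3]@np.linalg.solve(K,[u,v,1.]);o=T[:3,3]
    return o+d*(z-o[2])/d[2]
def cloud(name,depth):
    c=camera_params(name);K=np.array(c["camera_matrix"]);T=np.array(c["extrinsics"])
    v,u=np.mgrid[:depth.shape[0],:depth.shape[1]]
    p=np.stack([(u-K[0,2])/K[0,0]*depth,(v-K[1,2])/K[1,1]*depth,depth],-1)
    return p@T[:3,:3].T+T[:3,3]
E
python3 - <<'E'
from h import *
for n in("scene","top"):
    im,d=get_image(n);cv2.imwrite(f"pics/{n}0.png",im[:,:,::-1]);np.save(f"{n}0.npy",d)
    c=camera_params(n);print(n,np.round(c["camera_matrix"],1).tolist(),np.round(c["extrinsics"],3).tolist())
o=get_obs();print(o)
E
```

```text
pics
scene [[510.1, 0.0, 274.6], [0.0, 510.1, 208.6], [0.0, 0.0, 1.0]] [[0.649, 0.585, -0.487, 1116.848], [0.761, -0.505, 0.408, -562.127], [-0.007, -0.635, -0.772, 1000.055], [0.0, 0.0, 0.0, 1.0]]
top [[497.4, 0.0, 272.7], [0.0, 497.4, 207.9], [0.0, 0.0, 1.0]] [[0.027, -0.995, 0.094, 466.953], [-0.999, -0.029, -0.017, -107.382], [0.02, -0.093, -0.995, 1443.623], [0.0, 0.0, 0.0, 1.0]]
{'t': 0.1, 'qpos': array([ 1.24601429e+00,  4.23770855e-01,  1.63058095e+00, -4.37187037e-06,
        1.08860739e+00, -1.89962199e-02]), 'qvel': array([-5.91732145e-04,  1.03535420e-03, -1.92283326e-03,  1.66487849e-05,
       -6.80702380e-04,  8.23703125e-04]), 'joint_torque': array([-3.47326647e-06, -5.45612884e+01, -2.74325770e+01,  6.44641765e-02,
        1.87910063e-02,  1.69139849e-06]), 'ee_pos': array([187.96969695, 595.55053203, 221.98823583]), 'orientation': array([-4.78419769e-01, -3.10471735e+00,  2.11580886e-03]), 'ft_force': array([0.32559945, 0.09708112, 0.31429346]), 'moment': array([-0.00269028, -0.03189045, -0.01449707]), 'grasp_force': 0.0, 'width': 88.00697535706767}
```

View pics/top0.png

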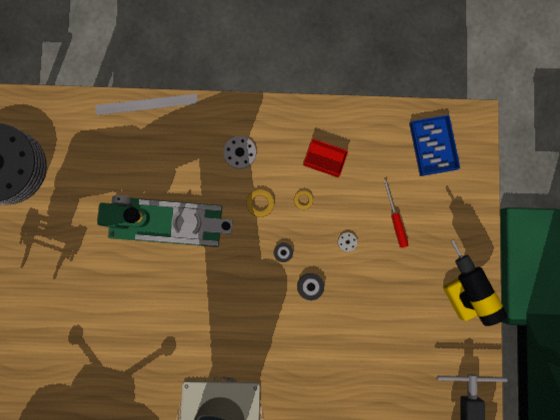

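View pics/scene0.png

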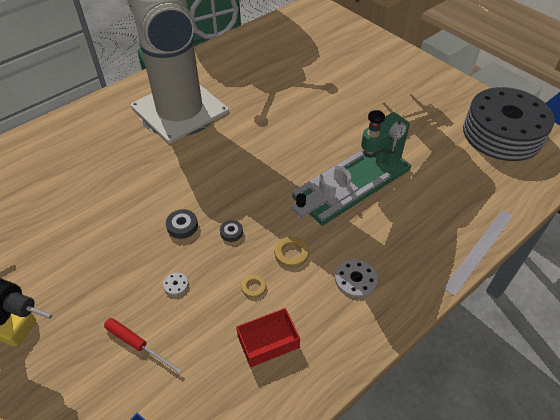

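Top view: there are two hubs, small at (284,252) and large at (311,287). There are two brass rings, small at (303,199) and large at (260,203). Discs are the aluminium top disc at (348,241) and the flange at (240,152). The gauge has its handle at (226,226), pocket near (188,220) and knob at (131,215). Next I'll measure sizes and take one close crop.

```bash
cat > m.py <<'E'
from h import *
im=cv2.imread("pics/top0.png");d=np.load("top0.npy");P=cloud("top",d)
obj={"hubS":(284,252,16),"hubL":(311,287,20),"spS":(303,199,10),"spL":(260,203,10),"disc":(348,241,10),"flange":(240,152,10)}
for n,(u,v,h) in obj.items():
    w=30;Z=P[v-w:v+w,u-w:u+w,2];m=((Z>h*0.55)&(Z<40)).astype(np.uint8)
    cs,_=cv2.findContours(m,cv2.RETR_EXTERNAL,cv2.CHAIN_APPROX_NONE)
    c=max([c for c in cs if cv2.pointPolygonTest(cv2.convexHull(c),(w,w),False)>=0] or cs,key=cv2.contourArea)
    (a,b),r=cv2.minEnclosingCircle(c);mm=cv2.moments(cv2.convexHull(c));a,b=mm['m10']/mm['m00'],mm['m01']/mm['m00']
    A=cv2.contourArea(cv2.convexHull(c));k=np.zeros_like(m);cv2.drawContours(k,[c],-1,1,-1);zt=np.median(Z[(k>0)&(m>0)])
    p=ray("top",a+u-w,b+v-w,zt)
    s=np.linalg.norm(ray("top",u,v,zt)-ray("top",u+1,v,zt))
    print(n,"px",round(a+u-w,1),round(b+v-w,1),"ztop",round(float(zt),1),"dia",round(2*(r+.5)*s,1),round(2*np.sqrt(A/np.pi)*s+s,1),np.round(p,1))
bench=np.median(P[250:300,130:180,2]);print("bench",bench)
np.set_printoptions(linewidth=220,suppress=True)
crop=cv2.resize(im[90:320,90:380],None,fx=2.7,fy=2.6,interpolation=cv2.INTER_CUBIC);cv2.imwrite("pics/crop0.png",crop)
E
python3 m.py
```

```text
hubS px 283.0 251.8 ztop 17.9 dia 61.7 56.6 [ 476.  -164.5   17.9]
hubL px 310.1 286.0 ztop 23.2 dia 79.6 77.9 [ 381.6 -243.8   23.2]
spS px 303.0 199.1 ztop 11.5 dia 62.9 57.8 [ 629.9 -219.    11.5]
spL px 260.0 202.6 ztop 15.3 dia 96.5 86.6 [615.5 -94.9  15.3]
disc px 346.9 241.6 ztop 11.1 dia 70.0 60.4 [ 510.4 -348.6   11.1]
flange px 239.0 151.4 ztop 11.7 dia 108.1 99.8 [764.2 -29.1  11.7]
bench 1.3894709695492793
```

View pics/crop0.png

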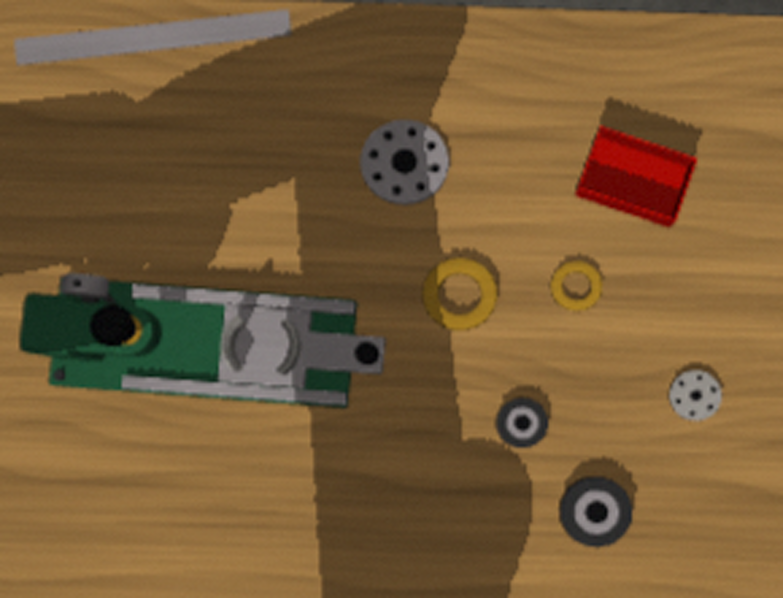

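The crop confirms the choices: the small hub, at crop (522,422), is 56 mm across (the other is 78). The small brass ring at crop (577,284) is about 56 mm (the other is 86). The disc with six small holes is at crop (695,395). Next I'll refine these in both views and locate the gauge.

```bash
cat > m2.py <<'E'
from h import *
from scipy.optimize import least_squares
np.set_printoptions(suppress=True,precision=1)
def circ(pts,r=None):
    f=(lambda q:np.hypot(pts[:,0]-q[0],pts[:,1]-q[1])-(r or q[2]))
    s=least_squares(f,[*pts.mean(0)[:2],r or 30],loss="soft_l1",f_scale=1.);return s.x,np.sqrt(np.mean(s.fun**2))
for n in("top","scene"):
    im=cv2.imread(f"pics/{n}0.png");d=np.load(f"{n}0.npy");P=cloud(n,d);hsv=cv2.cvtColor(im,cv2.COLOR_BGR2HSV)
    X,Y,Z=P[...,0],P[...,1],P[...,2]
    print(n)
    for nm,(x,y,h) in {"hub":(476,-164,16),"sp":(630,-219,10),"disc":(510,-349,10)}.items():
        reg=(np.hypot(X-x,Y-y)<45)
        m=(reg&(Z>h*.6)).astype(np.uint8)
        top=reg&(np.abs(Z-h-1)<4)
        cs,_=cv2.findContours(m,cv2.RETR_EXTERNAL,cv2.CHAIN_APPROX_NONE);c=max(cs,key=cv2.contourArea)
        # top-face region centre from depth
        t=P[top];print(nm,"depth-top mean",t.mean(0),"mid-extent",(t.min(0)+t.max(0))/2,"ext",(t.max(0)-t.min(0))[:2])
    # colour: spacer
    for nm,lo,hi,(x,y),h in(("sp",(15,120,60),(35,255,255),(630,-219),10),("discw",(0,0,130),(180,60,255),(510,-349),10)):
        m=cv2.inRange(hsv,lo,hi)*(np.hypot(X-x,Y-y)<40).astype(np.uint8)
        cs,_=cv2.findContours(m,cv2.RETR_EXTERNAL,cv2.CHAIN_APPROX_NONE);c=max(cs,key=cv2.contourArea)
        mm=cv2.moments(cv2.convexHull(c));p=ray(n,mm['m10']/mm['m00'],mm['m01']/mm['m00'],h);print(nm,"colour",p,cv2.contourArea(c))
    dark=hsv[...,2]<45
    hd=(np.abs(Z-75)<6)&dark&(X>480)&(X<570)&(Y>-40)&(Y<40); t=P[hd];print("handle",len(t),t.mean(0) if len(t) else '', (t.min(0)+t.max(0))/2 if len(t) else '')
    kn=(np.abs(Z-212)<5)&(X>450)&(X<620)&(Y>150)&(Y<350);t=P[kn];print("knob",len(t),t.mean(0),(t.min(0)+t.max(0))/2,t.max(0)-t.min(0))
    pk=(Z>66)&(Z<76)&(X>490)&(X<610)&(Y>45)&(Y<180);t=P[pk];q,e=circ(t);print("pocket",len(t),q,e,t.min(0),t.max(0))
    g=cv2.inRange(hsv,(45,60,20),(90,255,255))>0
    g=(np.abs(Z-20)<5)&(X>440)&(X<640)&(Y>-60)&(Y<360)
    r=cv2.minAreaRect(P[g][:,:2].astype(np.float32));print("base",r)
E
python3 m2.py
```

```text
top
hub depth-top mean [ 475.8 -164.    17.5] mid-extent [ 475.4 -164.6   16.9] ext [51.6 51.8]
sp depth-top mean [ 629.9 -217.9   11. ] mid-extent [ 635.2 -220.7   11. ] ext [78.  84.4]
disc depth-top mean [ 510.6 -347.9   10.8] mid-extent [ 509.5 -346.5   10.9] ext [80.3 81.1]
sp colour [ 629.1 -218.4   10. ] 548.5
discw colour [ 509.7 -349.6   10. ] 212.5
handle 51 [544.2  -1.6  74.8] [543.5  -1.   74.5]
knob 169 [556.7 222.  211.9] [556.3 223.  212. ] [37.7 37.   9.4]
pocket 121 [550.6 108.7  34.7] 2.43662403875132 [523.   70.9  66.1] [579.5 147.3  75.9]
base ((555.3448486328125, 137.42572021484375), (143.5857696533203, 398.9351501464844), 1.801741361618042)
scene
hub depth-top mean [ 476.4 -165.2   17.1] mid-extent [ 474.8 -164.9   17. ] ext [57.6 54.6]
sp depth-top mean [ 630.6 -220.3   10.8] mid-extent [ 632.7 -218.3   11. ] ext [78.7 62.2]
disc depth-top mean [ 511.8 -349.8   11.3] mid-extent [ 511.2 -349.1   11. ] ext [56.8 54.5]
sp colour [ 631.2 -220.7   10. ] 418.0
discw colour [ 510.  -348.8   10. ] 379.0
handle 66 [547.2  -3.1  74.2] [545.1  -1.2  74.3]
knob 143 [559.3 219.3 212. ] [557.8 220.4 212. ] [34.6 37.   9.8]
pocket 148 [551.1 107.4  35.5] 2.64809267482199 [522.   69.1  66. ] [581.2 148.3  75.8]
base ((556.0892333984375, 135.69544982910156), (138.0775604248047, 391.8891296386719), 0.5452534556388855)
```

```bash
cat > go.py <<'E'
import sys;from h import *
from scipy.spatial.transform import Rotation as R
np.set_printoptions(suppress=True,precision=4)
o=get_obs();q=R.from_rotvec(o["orientation"]);t=np.array(list(map(float,sys.argv[1:4])))
yaw=-3.2;Y=np.array([np.cos(np.radians(yaw)),np.sin(np.radians(yaw)),0]);Z=np.array([0,0,-1.]);X=np.cross(Y,Z)
w=R.from_matrix(np.c_[X,Y,Z])
print("t",round(o["t"],2),"pos",o["ee_pos"],"d(m)",q.inv().apply(t-o["ee_pos"])/1e3,"twist",(q.inv()*w).as_rotvec(degrees=True),"F",o["ft_force"],"w",o["width"],"g",o["grasp_force"])
E
python3 go.py 475.5 -164.5 100
python3 -m creep '{"delta_pos":[[0,0,0],[0,0,0],[0,0,0],[0,0,0],[0,0,0],[0,0,0],[0,0,0],[0,0,0],[0,0,0],[0,0,0],[0,0,0],[0,0,0]],"twist":[[0,0,6.9],[0,0,6.9],[0,0,6.9],[0,0,6.9],[0,0,6.9],[0,0,6.9],[0,0,6.9],[0,0,6.9],[0,0,6.9],[0,0,6.9],[0,0,6.9],[0,0,0]]}' 1
python3 go.py 475.5 -164.5 100
```

```text
t 0.1 pos [187.9697 595.5505 221.9882] d(m) [-0.503  -0.6381  0.1228] twist [-0.0674  0.0506 75.6799] F [0.3256 0.0971 0.3143] w 88.00697535706767 g 0.0
t: 1.1
ee_pos: [188.0, 595.7, 222.3]
orientation: [2.291, 2.149, -0.001]
ft_force: [0.2, 0.6, -0.5]
width: 87.9
grasp_force: 0.0
t 1.1 pos [188.0394 595.729  222.2668] d(m) [-0.7402  0.3355  0.1228] twist [-0.0123  0.0439 -0.4679] F [ 0.1628  0.5675 -0.4969] w 87.94355112287967 g 0.0
```

```bash
python3 -m creep '{"delta_pos":[[-0.02,0.009,0],[-0.037,0.017,0],[-0.037,0.017,0],[-0.037,0.017,0],[-0.037,0.017,0],[-0.037,0.017,0],[-0.037,0.017,0],[-0.037,0.017,0],[-0.037,0.017,0],[-0.037,0.017,0],[-0.037,0.017,0],[-0.037,0.017,0],[-0.037,0.017,0],[-0.037,0.017,0],[-0.037,0.017,0],[-0.037,0.017,0],[-0.037,0.017,0],[-0.037,0.017,0],[-0.037,0.016,0],[-0.03,0.01,0.02]],"twist":[[0,0,-0.4],[0,0,0],[0,0,0],[0,0,0],[0,0,0],[0,0,0],[0,0,0],[0,0,0],[0,0,0],[0,0,0],[0,0,0],[0,0,0],[0,0,0],[0,0,0],[0,0,0],[0,0,0],[0,0,0],[0,0,0],[0,0,0],[0,0,0]]}'
python3 go.py 475.5 -164.5 3
```

```text
t: 2.77
ee_pos: [477.2, -139.8, 205.4]
orientation: [2.271, 2.161, 0.005]
ft_force: [1.3, -0.0, 0.4]
width: 87.9
grasp_force: 0.0
t 2.77 pos [ 477.2203 -139.7685  205.4252] d(m) [-0.0244 -0.0019  0.2025] twist [0.41   0.115  0.3658] F [ 1.3187 -0.0002  0.4004] w 87.86426165221758 g 0.0
```

```bash
python3 -m creep '{"delta_pos":[[-0.012,0,0.03],[-0.012,0,0.038],[0,0,0.038],[0,0,0.03],[0,0,0.01],[0,0,0],[0,0,0]],"twist":[[0,0,0.3],[0,0,0],[0,0,0],[0,0,0],[0,0,0],[0,0,0],[0,0,0]]}'
python3 go.py 475.5 -164.5 3
python3 - <<'E'
from h import *
a,d=get_image("scene");b,e=get_image("top")
np.save("s1.npy",d);np.save("t1.npy",e)
cv2.imwrite("pics/c1.png",np.hstack([cv2.resize(a[150:310,120:300],(390,346)),cv2.resize(b[190:310,210:350],(404,346))])[:,:,::-1])
E
```

```text
t: 3.35
ee_pos: [472.7, -160.1, 57.1]
orientation: [-2.283, -2.158, 0.0]
ft_force: [0.2, -0.2, 0.2]
width: 87.9
grasp_force: 0.0
t 3.35 pos [ 472.7471 -160.0852   57.0816] d(m) [-0.0043  0.003   0.0541] twist [-0.0186 -0.005  -0.0167] F [ 0.1884 -0.1555  0.1767] w 87.90463558923112 g 0.0
```

View pics/c1.png

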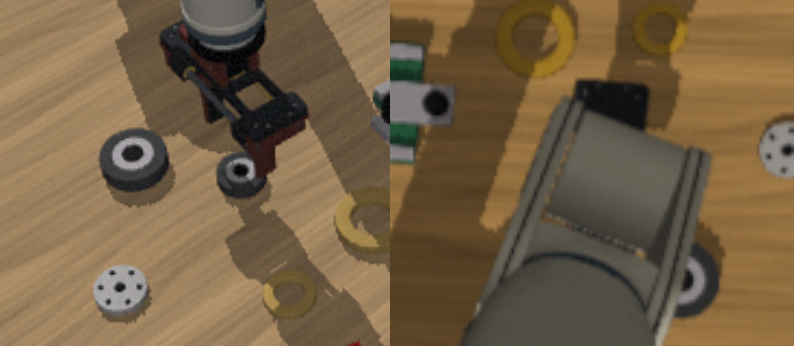

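The picture shows the gripper over the small hub, which is at (242,175) on the left, with the fingers to either side in world x. I'll descend and grip.

```bash
python3 -m creep '{"delta_pos":[[-0.004,0.003,0.015],[0,0,0.02],[0,0,0.013],[0,0,0.005],[0,0,0]],"twist":[[0,0,0],[0,0,0],[0,0,0],[0,0,0],[0,0,0]]}'
python3 go.py 475.5 -164.5 4
python3 -m creep '{"delta_pos":[[0,0,0],[0,0,0],[0,0,0],[0,0,0],[0,0,0],[0,0,0],[0,0,0]],"twist":[[0,0,0],[0,0,0],[0,0,0],[0,0,0],[0,0,0],[0,0,0],[0,0,0]]}' 0
python3 go.py 475.5 -164.5 4
```

```text
t: 3.87
ee_pos: [475.7, -164.3, 4.2]
orientation: [2.284, 2.157, 0.0]
ft_force: [0.6, 0.7, 0.1]
width: 87.7
grasp_force: 0.0
t 3.87 pos [ 475.6616 -164.2529    4.212 ] d(m) [-0.0003 -0.0001  0.0002] twist [ 0.0366  0.0107 -0.0811] F [0.6236 0.7433 0.0604] w 87.727736700663 g 0.0
t: 4.45
ee_pos: [475.4, -164.4, 4.1]
orientation: [2.285, 2.156, 0.0]
ft_force: [-1.5, -0.1, 6.8]
width: 55.2
grasp_force: 30.0
t 4.45 pos [ 475.4336 -164.3539    4.1002] d(m) [-0.0001  0.0001  0.0001] twist [ 0.0242  0.0087 -0.1169] F [-1.4581 -0.1318  6.7705] w 55.162303876602316 g 30.001202523708344
```

```bash
python3 -m creep '{"delta_pos":[[0,0,-0.015],[0,0,-0.03],[0,0,-0.03],[0.01,0.002,-0.03],[0.03,0.006,-0.015],[0.035,0.008,0],[0.035,0.008,0],[0.035,0.008,0],[0.035,0.008,0],[0.035,0.008,0],[0.035,0.008,0],[0.02,0.003,0],[0.006,0.001,0],[0,0,0],[0,0,0]],"twist":[[0,0,0],[0,0,0],[0,0,0],[0,0,0],[0,0,0],[0,0,0],[0,0,0],[0,0,0],[0,0,0],[0,0,0],[0,0,0],[0,0,0],[0,0,0],[0,0,0],[0,0,0]]}'
python3 go.py 550.8 108 38.5
```

```text
t: 5.7
ee_pos: [550.2, 107.3, 123.1]
orientation: [-2.284, -2.157, 0.003]
ft_force: [-0.9, -0.2, -3.4]
width: 55.2
grasp_force: 30.0
t 5.7 pos [550.2008 107.2567 123.0837] d(m) [0.0008 0.0007 0.0846] twist [-0.0946  0.0428 -0.0783] F [-0.8557 -0.1524 -3.3631] w 55.189475769350814 g 29.999240934848785
```

```bash
python3 -m creep '{"delta_pos":[[0.001,0.001,0.02],[0,0,0.02],[0,0,0.012],[0,0,0.01],[0,0,0.008],[0,0,0.006],[0,0,0]],"twist":[[0,0,0],[0,0,0],[0,0,0],[0,0,0],[0,0,0],[0,0,0],[0,0,0]]}'
python3 go.py 550.8 108 38.5
python3 - <<'E'
from h import *
a,d=get_image("scene");b,e=get_image("top")
cv2.imwrite("pics/c2.png",np.hstack([cv2.resize(a[100:240,260:420],(395,346)),cv2.resize(b[150:270,90:250],(404,346))])[:,:,::-1])
E
```

```text
t: 6.28
ee_pos: [551.6, 108.3, 46.7]
orientation: [-2.285, -2.155, 0.002]
ft_force: [0.5, -0.0, -3.3]
width: 55.0
grasp_force: 30.0
t 6.28 pos [551.6131 108.254   46.7046] d(m) [-0.0003 -0.0008  0.0082] twist [-0.0892  0.0231 -0.1502] F [ 0.5121 -0.0014 -3.2508] w 55.04243182378499 g 29.99933749437332
```

View pics/c2.png

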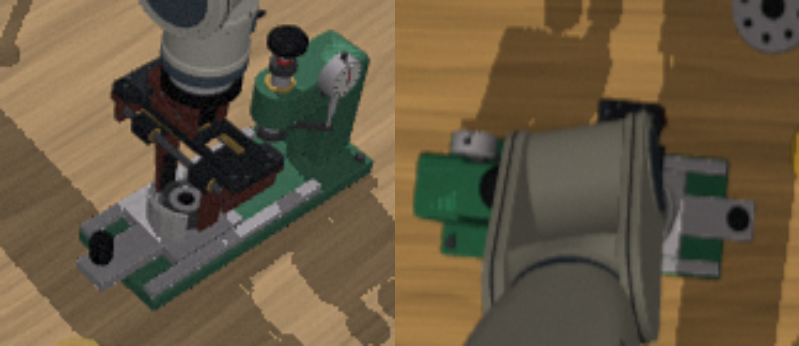

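The left view shows the hub sitting inside the nest walls at (185,198), with no side force. I'll lower it the last 8 mm and release.

```bash
python3 -m creep '{"delta_pos":[[0,-0.0005,0.004],[0,0,0.004],[0,0,0.0005],[0,0,0]],"twist":[[0,0,0],[0,0,0],[0,0,0],[0,0,0]]}'
python3 -m creep '{"delta_pos":[[0,0,0],[0,0,0],[0,0,0],[0,0,0],[0,0,-0.02],[0,0,-0.03],[0,0,-0.03],[0,0,0],[0,0,0]],"twist":[[0,0,0],[0,0,0],[0,0,0],[0,0,0],[0,0,0],[0,0,0],[0,0,0],[0,0,0],[0,0,0]]}' 0.85
python3 go.py 630 -219.5 110
```

```text
t: 6.72
ee_pos: [551.5, 108.8, 39.0]
orientation: [-2.285, -2.156, 0.001]
ft_force: [0.1, -0.5, -3.8]
width: 55.2
grasp_force: 30.0
t: 7.47
ee_pos: [553.1, 109.0, 121.1]
orientation: [2.283, 2.155, 0.006]
ft_force: [-0.2, 0.7, -1.3]
width: 74.4
grasp_force: 0.0
t 7.47 pos [553.1198 108.9972 121.0921] d(m) [-0.3235  0.0957  0.0112] twist [ 0.2431 -0.0541 -0.1179] F [-0.1777  0.6697 -1.2784] w 74.44636944202547 g 0.0
```

```bash
python3 -m creep '{"delta_pos":[[-0.02,0.006,0],[-0.037,0.011,0],[-0.037,0.011,0],[-0.037,0.011,0],[-0.037,0.011,0],[-0.037,0.011,0],[-0.037,0.011,0],[-0.037,0.011,0],[-0.03,0.009,0.02],[-0.0145,0.004,0.03],[0,0,0.015],[0,0,0],[0,0,0]],"twist":[[0,0,0],[0,0,0],[0,0,0],[0,0,0],[0,0,0],[0,0,0],[0,0,0],[0,0,0],[0,0,0],[0,0,0],[0,0,0],[0,0,0],[0,0,0]]}' 1
python3 go.py 630 -219.5 2.5
cat > pk.py <<'E'
import sys;from h import *
np.set_printoptions(suppress=True,precision=1)
b,d=get_image("top");cv2.imwrite(sys.argv[1],b[:,:,::-1]);P=cloud("top",d);X,Y,Z=P[...,0],P[...,1],P[...,2]
for r in(10,24,27):
    m=(np.hypot(X-551,Y-108.5)<r)&(Z>20);print(r,m.sum(),np.percentile(Z[m],[5,25,50,75,95]))
g=(Z>66)&(Z<76)&(X>490)&(X<610)&(Y>45)&(Y<180);print("walls",P[g].mean(0),P[g].min(0),P[g].max(0))
E
python3 pk.py pics/t2.png
```

```text
t: 8.55
ee_pos: [627.0, -218.4, 52.2]
orientation: [-2.282, -2.153, 0.003]
ft_force: [0.5, 0.2, 0.8]
width: 87.9
grasp_force: 0.0
t 8.55 pos [ 627.0477 -218.4145   52.2371] d(m) [-0.001   0.0032  0.0497] twist [-0.2502 -0.0898 -0.1124] F [0.4835 0.1846 0.7744] w 87.94076889846303 g 0.0
10 41 [46.5 49.1 51.1 53.7 58.2]
24 231 [46.9 49.7 51.7 53.7 56.7]
27 293 [46.8 49.6 51.6 53.6 56.6]
walls [551.1 110.3  71.3] [523.   70.4  66.1] [579.7 147.9  76. ]
```

The hub top reads 51.7 mm, which is 50 plus the known depth bias of about 1.5, so it is seated. Now the spacer.

```bash
python3 -m creep '{"delta_pos":[[-0.001,0.003,0.015],[0,0,0.018],[0,0,0.012],[0,0,0.0045],[0,0,0],[0,0,0]],"twist":[[0,0,0],[0,0,0],[0,0,0],[0,0,0],[0,0,0],[0,0,0]]}'
python3 go.py 630 -219.5 2.5
python3 -m creep '{"delta_pos":[[0,0,0],[0,0,0],[0,0,0],[0,0,0],[0,0,0],[0,0,0],[0,0,0]],"twist":[[0,0,0],[0,0,0],[0,0,0],[0,0,0],[0,0,0],[0,0,0],[0,0,0]]}' 0
python3 go.py 550.8 108.3 120
```

```text
t: 9.1
ee_pos: [631.9, -220.6, 4.8]
orientation: [2.284, 2.157, 0.0]
ft_force: [-0.4, 0.0, -0.1]
width: 87.8
grasp_force: 0.0
t 9.1 pos [ 631.9363 -220.6183    4.8298] d(m) [ 0.001  -0.002   0.0023] twist [ 0.0022  0.0006 -0.0934] F [-0.3876  0.0367 -0.1175] w 87.7784576299089 g 0.0
t: 9.68
ee_pos: [631.7, -221.0, 5.0]
orientation: [2.285, 2.156, -0.0]
ft_force: [-1.7, -0.0, 4.2]
width: 54.8
grasp_force: 30.0
t 9.68 pos [ 631.6946 -221.0191    5.0294] d(m) [ 0.3241 -0.0998 -0.115 ] twist [-0.0009  0.006  -0.1186] F [-1.7105 -0.0143  4.2435] w 54.82904534632695 g 30.000833203084767
```

```bash
python3 -m creep '{"delta_pos":[[0,0,-0.015],[0,0,-0.03],[0,0,-0.03],[0.01,-0.003,-0.03],[0.03,-0.009,-0.012],[0.036,-0.011,0],[0.036,-0.011,0],[0.036,-0.011,0],[0.036,-0.011,0],[0.036,-0.011,0],[0.036,-0.011,0],[0.036,-0.011,0],[0.02,-0.007,0],[0.01,-0.003,0],[0,0,0],[0,0,0]],"twist":[[0,0,0],[0,0,0],[0,0,0],[0,0,0],[0,0,0],[0,0,0],[0,0,0],[0,0,0],[0,0,0],[0,0,0],[0,0,0],[0,0,0],[0,0,0],[0,0,0],[0,0,0],[0,0,0]]}'
python3 go.py 551 107.8 56
```

```text
t: 11.02
ee_pos: [551.9, 106.1, 122.2]
orientation: [2.283, 2.157, 0.001]
ft_force: [0.4, -0.4, -1.0]
width: 55.3
grasp_force: 30.0
t 11.02 pos [551.935  106.0611 122.173 ] d(m) [ 0.0017 -0.0011  0.0662] twist [ 0.0482  0.0097 -0.0629] F [ 0.3794 -0.4191 -1.0342] w 55.26470480131858 g 29.999476452358067
```

```bash
python3 -m creep '{"delta_pos":[[0.001,-0.001,0.015],[0,0,0.015],[0,0,0.01],[0,0,0.007],[0,0,0.006],[0,0,0.005],[0,0,0]],"twist":[[0,0,0],[0,0,0],[0,0,0],[0,0,0],[0,0,0],[0,0,0],[0,0,0]]}'
python3 go.py 551 107.8 56
```

```text
t: 11.6
ee_pos: [550.3, 106.8, 62.9]
orientation: [-2.285, -2.155, 0.002]
ft_force: [-0.7, 0.2, -1.2]
width: 55.2
grasp_force: 30.0
t 11.6 pos [550.3468 106.8486  62.8811] d(m) [0.001  0.0006 0.0069] twist [-0.0627  0.017  -0.1535] F [-0.7146  0.2421 -1.2493] w 55.19524629801982 g 29.99949626158923
```

```bash
python3 -m creep '{"delta_pos":[[0,0.0005,0.004],[0,0,0.003],[0,0,0.0005],[0,0,0],[0,0,0]],"twist":[[0,0,0],[0,0,0],[0,0,0],[0,0,0],[0,0,0]]}'
python3 -m creep '{"delta_pos":[[0,0,0],[0,0,0],[0,0,0],[0,0,0],[0,0,-0.02],[0,0,-0.03],[0,0,-0.02],[0,0,0],[0,0,0]],"twist":[[0,0,0],[0,0,0],[0,0,0],[0,0,0],[0,0,0],[0,0,0],[0,0,0],[0,0,0],[0,0,0]]}' 0.85
python3 go.py 510.3 -349 110
```

```text
t: 12.02
ee_pos: [551.2, 107.4, 56.4]
orientation: [2.285, 2.156, 0.0]
ft_force: [-0.5, -0.3, -1.8]
width: 55.1
grasp_force: 30.0
t: 12.77
ee_pos: [551.9, 107.4, 127.2]
orientation: [2.284, 2.155, 0.004]
ft_force: [0.2, 0.8, -1.2]
width: 74.8
grasp_force: 0.0
t 12.77 pos [551.8842 107.4407 127.2195] d(m) [-0.4581 -0.0151  0.0169] twist [ 0.1529 -0.0366 -0.1224] F [ 0.1895  0.8269 -1.1772] w 74.84919152856713 g 0.0
```

```bash
python3 -m creep '{"delta_pos":[[-0.02,0,0],[-0.038,-0.001,0],[-0.038,-0.001,0],[-0.038,-0.002,0],[-0.038,-0.001,0],[-0.038,-0.001,0],[-0.038,-0.002,0],[-0.038,-0.001,0],[-0.038,-0.001,0],[-0.038,-0.002,0],[-0.038,-0.001,0],[-0.03,-0.001,0.02],[-0.02,-0.001,0.03],[-0.008,0,0.025],[0,0,0],[0,0,0]],"twist":[[0,0,0],[0,0,0],[0,0,0],[0,0,0],[0,0,0],[0,0,0],[0,0,0],[0,0,0],[0,0,0],[0,0,0],[0,0,0],[0,0,0],[0,0,0],[0,0,0],[0,0,0],[0,0,0]]}' 1
python3 go.py 510.3 -349 3.5
python3 pk.py pics/t3.png
```

```text
t: 14.1
ee_pos: [507.6, -348.0, 48.7]
orientation: [-2.282, -2.151, 0.002]
ft_force: [-0.2, -0.2, 0.7]
width: 87.8
grasp_force: 0.0
t 14.1 pos [ 507.6366 -348.048    48.7143] d(m) [-0.0009  0.0029  0.0452] twist [-0.2666 -0.1746 -0.1806] F [-0.1802 -0.1667  0.7292] w 87.78304280619912 g 0.0
10 43 [47.9 50.5 52.9 53.9 56.3]
24 236 [48.5 52.9 58.3 61.6 65.1]
27 305 [48.3 53.3 59.3 62.1 65.3]
walls [550.6 110.5  71.1] [522.9  70.6  66.2] [580.  147.7  76. ]
```

Spacer seated: the ring top reads about 61.5 against 60, and the bore floor about 52 against 50. Now the disc.

```bash
python3 -m creep '{"delta_pos":[[0,0.0015,0.015],[0,0,0.015],[0,0,0.01],[0,0,0.006],[0,0,0],[0,0,0]],"twist":[[0,0,0],[0,0,0],[0,0,0],[0,0,0],[0,0,0],[0,0,0]]}'
python3 go.py 510.3 -349 3.5
python3 -m creep '{"delta_pos":[[0,0,0],[0,0,0],[0,0,0],[0,0,0],[0,0,0],[0,0,0],[0,0,0]],"twist":[[0,0,0],[0,0,0],[0,0,0],[0,0,0],[0,0,0],[0,0,0],[0,0,0]]}' 0
python3 go.py 551 108 125
```

```text
t: 14.65
ee_pos: [511.3, -348.8, 5.3]
orientation: [-2.284, -2.157, 0.0]
ft_force: [-0.5, 0.1, -0.4]
width: 87.6
grasp_force: 0.0
t 14.65 pos [ 511.3392 -348.7874    5.2825] d(m) [-0.0003 -0.001   0.0018] twist [-0.0018 -0.0006 -0.0825] F [-0.4671  0.0715 -0.3597] w 87.55309062026937 g 0.0
t: 15.23
ee_pos: [511.2, -349.3, 5.5]
orientation: [2.285, 2.156, 0.0]
ft_force: [-0.8, -0.3, 2.4]
width: 54.8
grasp_force: 30.0
t 15.23 pos [ 511.1692 -349.2908    5.4653] d(m) [ 0.4588  0.0133 -0.1196] twist [ 0.0143  0.0106 -0.1252] F [-0.8445 -0.2834  2.3629] w 54.83088053030908 g 30.000682175159454
```

```bash
python3 -m creep '{"delta_pos":[[0,0,-0.015],[0,0,-0.03],[0,0,-0.03],[0.01,0,-0.03],[0.03,0.001,-0.014],[0.037,0.001,0],[0.037,0.001,0],[0.037,0.001,0],[0.037,0.001,0],[0.037,0.002,0],[0.037,0.001,0],[0.037,0.001,0],[0.037,0.001,0],[0.037,0.001,0],[0.037,0.001,0],[0.03,0.001,0],[0.014,0.001,0],[0.005,0,0],[0,0,0],[0,0,0]],"twist":[[0,0,0],[0,0,0],[0,0,0],[0,0,0],[0,0,0],[0,0,0],[0,0,0],[0,0,0],[0,0,0],[0,0,0],[0,0,0],[0,0,0],[0,0,0],[0,0,0],[0,0,0],[0,0,0],[0,0,0],[0,0,0],[0,0,0],[0,0,0]]}'
python3 go.py 551 108 66
```

```text
t: 16.9
ee_pos: [551.4, 107.3, 124.3]
orientation: [2.285, 2.156, -0.001]
ft_force: [0.4, -0.2, -1.2]
width: 54.8
grasp_force: 30.0
t 16.9 pos [551.4442 107.3238 124.3417] d(m) [ 0.0007 -0.0005  0.0583] twist [-0.014   0.0232 -0.1277] F [ 0.3545 -0.1809 -1.1639] w 54.760772879851714 g 29.99976396560669
```

```bash
python3 -m creep '{"delta_pos":[[0.0005,-0.0005,0.015],[0,0,0.013],[0,0,0.01],[0,0,0.005],[0,0,0.005],[0,0,0.003],[0,0,0]],"twist":[[0,0,0],[0,0,0],[0,0,0],[0,0,0],[0,0,0],[0,0,0],[0,0,0]]}'
python3 go.py 551 107.8 66
python3 -m creep '{"delta_pos":[[0,0,0.003],[0,0,0.003],[0,0,0.001],[0,0,0],[0,0,0]],"twist":[[0,0,0],[0,0,0],[0,0,0],[0,0,0],[0,0,0]]}'
python3 go.py 551 107.8 66
```

```text
t: 17.48
ee_pos: [551.0, 108.4, 72.8]
orientation: [-2.285, -2.155, 0.001]
ft_force: [0.4, 0.6, -0.7]
width: 54.4
grasp_force: 30.0
t 17.48 pos [551.0454 108.3814  72.7839] d(m) [-0.0006 -0.      0.0068] twist [-0.0361  0.0108 -0.1487] F [ 0.4054  0.6406 -0.7184] w 54.41841297099998 g 29.999799728393555
t: 17.9
ee_pos: [551.2, 108.9, 66.2]
orientation: [2.285, 2.156, 0.0]
ft_force: [-0.5, -0.1, -0.4]
width: 54.7
grasp_force: 30.0
t 17.9 pos [551.2057 108.8938  66.2308] d(m) [-0.0011 -0.0001  0.0002] twist [ 0.0043  0.0008 -0.1075] F [-0.4834 -0.1077 -0.3537] w 54.73757499955887 g 29.99979704618454
```

```bash
python3 -m creep '{"delta_pos":[[0,0,0],[0,0,0],[0,0,0],[0,0,0],[0,0,-0.02],[0,0,-0.03],[0,0,-0.01],[-0.02,0,0],[-0.035,0,0],[-0.035,0,0],[-0.02,0,0],[0,0,0],[0,0,0]],"twist":[[0,0,0],[0,0,0],[0,0,0],[0,0,0],[0,0,0],[0,0,0],[0,0,0],[0,0,0],[0,0,0],[0,0,0],[0,0,0],[0,0,0],[0,0,0]]}' 0.85
python3 go.py 545 -1.8 50
python3 pk.py pics/t4.png
python3 - <<'E'
from h import *
a,d=get_image("scene");b=cv2.imread("pics/t4.png")[:,:,::-1]
cv2.imwrite("pics/c4.png",np.hstack([cv2.resize(a[100:240,260:420],(395,346)),cv2.resize(b[150:270,90:250],(404,346))])[:,:,::-1])
P=cloud("scene",d);m=(np.hypot(P[...,0]-551,P[...,1]-108.5)<24)&(P[...,2]>40);print(m.sum(),np.percentile(P[...,2][m],[5,25,50,75,95]))
E
```

```text
t: 18.98
ee_pos: [544.8, -1.8, 126.1]
orientation: [2.287, 2.153, 0.0]
ft_force: [-0.3, 0.3, -0.6]
width: 74.5
grasp_force: 0.0
t 18.98 pos [544.8065  -1.7756 126.0783] d(m) [-0.      0.0002  0.0761] twist [ 0.0124 -0.0104 -0.259 ] F [-0.3241  0.2567 -0.6204] w 74.49608480994982 g 0.0
162 [68.47058989 70.4774438  71.4088515  72.45392499 74.57477821]Traceback (most recent call last):
  File "pk.py", line 5, in <module>
    m=(np.hypot(X-551,Y-108.5)<r)&(Z>20);print(r,m.sum(),np.percentile(Z[m],[5,25,50,75,95]))
                                                         ~~~~~~~~~~~~~^^^^^^^^^^^^^^^^^^^^^^
    return _quantile_unchecked(
        a, q, axis, out, overwrite_input, method, keepdims, weights)
    return _ureduce(a,
                    func=_quantile_ureduce_func,
    ...<5 lines>...
                    overwrite_input=overwrite_input,
                    method=method)
    r = func(a, **kwargs)
    result = _quantile(arr,
                       quantiles=q,
    ...<2 lines>...
                       out=out,
                       weights=wgt)
    slices_having_nans = np.isnan(arr[-1, ...])
                                  ~~~^^^^^^^^^
IndexError: index -1 is out of bounds for axis 0 with size 0
```

View pics/c4.png

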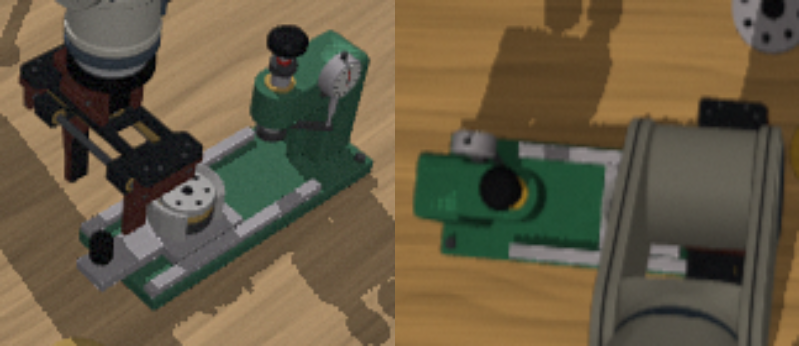

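The disc lies level in the nest (left view, 188,190) and its top reads 71.4 against 70. Next I'll pinch the handle.

```bash
python3 -m creep '{"delta_pos":[[0,0,0.02],[0,0,0.025],[0,0,0.02],[0,0,0.009],[0,0,0],[0,0,0]],"twist":[[0,0,0],[0,0,0],[0,0,0],[0,0,0],[0,0,0],[0,0,0]]}'
python3 -m creep '{"delta_pos":[[0,0,0],[0,0,0],[0,0,0],[0,0,0],[0,0,0],[0,0,0],[0,0,0],[0,0,0],[0,0,0]],"twist":[[0,0,0],[0,0,0],[0,0,0],[0,0,0],[0,0,0],[0,0,0],[0,0,0],[0,0,0],[0,0,0]]}' 0
python3 go.py 551.3 110.5 52
```

```text
t: 19.58
ee_pos: [544.8, -0.3, 52.1]
orientation: [-2.283, -2.157, 0.001]
ft_force: [1.0, -0.3, 0.2]
width: 74.6
grasp_force: 0.0
t: 20.33
ee_pos: [544.5, -1.0, 52.2]
orientation: [-2.285, -2.156, 0.001]
ft_force: [-2.0, -0.2, 2.8]
width: 23.4
grasp_force: 30.0
t 20.33 pos [544.5057  -1.0455  52.2194] d(m) [0.1118 0.0003 0.0002] twist [-0.037   0.0019 -0.1229] F [-1.9683 -0.1943  2.7654] w 23.405750349436765 g 30.00044345855713
```

```bash
python3 -m creep '{"delta_pos":[[0.004,0,0],[0.008,0,0],[0.01,0,0],[0.01,0,0],[0.01,0,0],[0.01,0,0],[0.01,0,0],[0.01,0,0],[0.01,0,0],[0.009,0,0],[0.006,0,0],[0.004,0,0],[0.002,0,0],[0,0,0]],"twist":[[0,0,0],[0,0,0],[0,0,0],[0,0,0],[0,0,0],[0,0,0],[0,0,0],[0,0,0],[0,0,0],[0,0,0],[0,0,0],[0,0,0],[0,0,0],[0,0,0]]}'
python3 go.py 551.3 110.5 52
```

```text
t: 21.5
ee_pos: [549.9, 103.4, 52.2]
orientation: [-2.283, -2.156, 0.001]
ft_force: [-5.0, 1.2, 6.0]
width: 23.4
grasp_force: 30.0
t 21.5 pos [549.9305 103.4489  52.1847] d(m) [0.0071 0.001  0.0002] twist [-0.0853 -0.0268 -0.0799] F [-4.9602  1.2496  6.0334] w 23.38714705068183 g 30.002978146076202
```

```bash
python3 -m creep '{"delta_pos":[[0.002,0.0003,0],[0.002,0.0003,0],[0.002,0.0003,0],[0.001,0,0],[0,0,0],[0,0,0]],"twist":[[0,0,0],[0,0,0],[0,0,0],[0,0,0],[0,0,0],[0,0,0]]}'
python3 -m creep '{"delta_pos":[[0.001,0,0],[0.001,0,0],[0.001,0,0],[0,0,0],[0,0,0]],"twist":[[0,0,0],[0,0,0],[0,0,0],[0,0,0],[0,0,0]]}'
```

```text
t: 22.0
ee_pos: [550.3, 109.8, 52.2]
orientation: [-2.283, -2.155, 0.004]
ft_force: [-7.0, -0.8, 9.5]
width: 23.4
grasp_force: 30.0
t: 22.42
ee_pos: [550.4, 112.7, 52.2]
orientation: [-2.283, -2.155, 0.004]
ft_force: [-7.8, -1.1, 9.1]
width: 23.3
grasp_force: 30.0
```

```bash
python3 -m creep '{"delta_pos":[[0.001,-0.0005,0],[0.001,-0.0005,0],[0,0,0],[0,0,0]],"twist":[[0,0,0],[0,0,0],[0,0,0],[0,0,0]]}'
python3 -m creep '{"delta_pos":[[0.001,0,0],[0.001,0,0],[0,0,0],[0,0,0]],"twist":[[0,0,0],[0,0,0],[0,0,0],[0,0,0]]}'
```

```text
t: 22.75
ee_pos: [550.5, 113.7, 52.2]
orientation: [-2.284, -2.157, 0.003]
ft_force: [-4.6, -7.5, 6.8]
width: 23.5
grasp_force: 30.0
t: 23.08
ee_pos: [550.4, 113.8, 52.2]
orientation: [2.282, 2.157, -0.007]
ft_force: [-4.0, -19.8, 9.5]
width: 23.1
grasp_force: 30.0
```

There is a firm stop at Fy −20 N, after 114.7 mm of travel, so the slide is home. I'll release it, rise and measure the knob.

```bash
python3 -m creep '{"delta_pos":[[0,0,0],[0,0,0],[0,0,0],[0,0,0],[0,0,-0.02],[-0.01,0,-0.035],[-0.03,0,-0.038],[-0.03,0,-0.038],[-0.02,0,-0.038],[0,0,-0.02],[0,0,0],[0,0,0]],"twist":[[0,0,0],[0,0,0],[0,0,0],[0,0,0],[0,0,0],[0,0,0],[0,0,0],[0,0,0],[0,0,0],[0,0,0],[0,0,0],[0,0,0]]}' 0.8
python3 - <<'E'
from h import *
np.set_printoptions(suppress=True,precision=1)
ims={}
for n in("top","scene"):
    a,d=get_image(n);ims[n]=a;P=cloud(n,d);X,Y,Z=P[...,0],P[...,1],P[...,2];np.save(n+"5.npy",d);cv2.imwrite(f"pics/{n}5.png",a[:,:,::-1])
    k=(np.abs(Z-212.5)<5)&(X>500)&(X<610)&(Y>170)&(Y<270);t=P[k];print(n,"knob",len(t),t.mean(0),(t.min(0)+t.max(0))/2)
    hm=(np.abs(Z-74)<5)&(a.max(-1)<50)&(X>500)&(X<600)&(Y>60)&(Y<160);t=P[hm];print("handle",len(t),t.mean(0) if len(t) else "")
    # colour knob centroid: dark
    v,u=np.nonzero(k);m=(a.max(-1)<60)&(Z>190)&(Z<222)&(X>500)&(X<610)&(Y>170)&(Y<270)
    c=cv2.moments(m.astype(np.uint8),True);print("px",c['m10']/c['m00'],c['m01']/c['m00'],ray(n,c['m10']/c['m00'],c['m01']/c['m00'],208 if n=="top" else 203))
cv2.imwrite("pics/c5.png",np.hstack([cv2.resize(ims["scene"][90:230,270:430],(395,346)),cv2.resize(ims["top"][150:270,90:250],(404,346))])[:,:,::-1])
E
python3 go.py 557.5 221 240
```

```text
t: 24.08
ee_pos: [547.5, 35.1, 230.5]
orientation: [2.284, 2.155, 0.004]
ft_force: [-0.9, 0.4, 0.1]
width: 70.3
grasp_force: 0.0
top knob 170 [556.7 222.3 212.2] [556.2 222.6 212.3]
handle 0 
px 130.5631067961165 214.17961165048544 [557.1 223.3 208. ]
scene knob 141 [559.6 220.1 211.9] [557.9 221.8 212.3]
handle 56 [552.5 111.2  73.9]
px 376.4685714285714 116.78857142857143 [557.5 224.1 203. ]
t 24.18 pos [546.0105  35.4447 228.163 ] d(m) [ 0.1859  0.0008 -0.0118] twist [-0.1052  0.0001 -0.0807] F [ 0.0219  0.2729 -1.4138] w 69.96582210597253 g 0.0
```

View pics/c5.png

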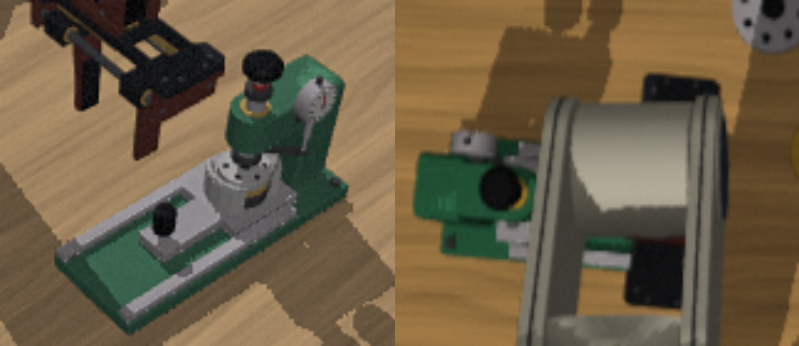

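The slide is home: the nest stands under the plunger and the pack is level (left view, 240,165). The knob at (263,65) puts the press point near (557, 223).

```bash
python3 -m creep '{"delta_pos":[[0,0,-0.015],[0.015,0,-0.002],[0.03,0,0],[0.035,0,0],[0.035,0,0],[0.035,0,0],[0.025,0,0],[0.012,0,0],[0,0,0],[0,0,0]],"twist":[[0,0,0],[0,0,0],[0,0,0],[0,0,0],[0,0,0],[0,0,0],[0,0,0],[0,0,0],[0,0,0],[0,0,0]]}' 0
python3 go.py 557 223 214
```

```text
t: 25.02
ee_pos: [556.8, 221.4, 244.9]
orientation: [-2.283, -2.158, 0.004]
ft_force: [0.5, -0.1, -0.1]
width: 7.4
grasp_force: 0.0
t 25.02 pos [556.795  221.4348 244.9243] d(m) [0.0016 0.0002 0.0309] twist [-0.1352  0.0879 -0.0224] F [ 0.5287 -0.0503 -0.0546] w 7.4093923626152645 g 0.0
```

```bash
python3 -m creep '{"delta_pos":[[0.001,0,0.01],[0,0,0.01],[0,0,0.005],[0,0,0.003],[0,0,0],[0,0,0]],"twist":[[0,0,0],[0,0,0],[0,0,0],[0,0,0],[0,0,0],[0,0,0]]}' 0
python3 go.py 557 223 192.5
python3 -m creep '{"delta_pos":[[0,0,0.003],[0,0,0.003],[0,0,0.003],[0,0,0.003],[0,0,0],[0,0,0]],"twist":[[0,0,0],[0,0,0],[0,0,0],[0,0,0],[0,0,0],[0,0,0]]}'
python3 go.py 557 223 192.5
```

```text
t: 25.52
ee_pos: [557.7, 222.1, 218.3]
orientation: [-2.286, -2.155, 0.001]
ft_force: [0.0, 0.4, -0.2]
width: 0.6
grasp_force: 0.0
t 25.52 pos [557.7398 222.0562 218.2548] d(m) [ 0.0009 -0.0008  0.0258] twist [-0.0182  0.0103 -0.1631] F [ 0.0275  0.4119 -0.1547] w 0.6267197395210499 g 0.0
t: 26.02
ee_pos: [558.0, 222.6, 206.7]
orientation: [2.284, 2.156, 0.001]
ft_force: [1.0, -0.8, 2.9]
width: 0.3
grasp_force: 1.6
t 26.02 pos [558.0287 222.6208 206.6962] d(m) [ 0.0003 -0.0011  0.0142] twist [ 0.0421 -0.0082 -0.1149] F [ 1.0191 -0.7637  2.896 ] w 0.3234475765243016 g 1.5930118709633234
```

```bash
python3 -m creep '{"delta_pos":[[0,0,0.003],[0,0,0.003],[0,0,0.002],[0,0,0.002],[0,0,0.001],[0,0,0],[0,0,0]],"twist":[[0,0,0],[0,0,0],[0,0,0],[0,0,0],[0,0,0],[0,0,0],[0,0,0]]}'
python3 go.py 557 223 192.5
```

```text
t: 26.6
ee_pos: [558.1, 222.7, 195.9]
orientation: [2.285, 2.156, 0.001]
ft_force: [0.1, -1.9, 8.8]
width: 0.3
grasp_force: 4.0
t 26.6 pos [558.0518 222.681  195.9318] d(m) [ 0.0003 -0.0011  0.0034] twist [ 0.046  -0.0169 -0.1164] F [ 0.0651 -1.858   8.7521] w 0.33162412383925305 g 4.0397656650475255
```

```bash
python3 -m creep '{"delta_pos":[[0,0,0.001],[0,0,0.001],[0,0,0.001],[0,0,0],[0,0,0],[0,0,0],[0,0,0]],"twist":[[0,0,0],[0,0,0],[0,0,0],[0,0,0],[0,0,0],[0,0,0],[0,0,0]]}'
python3 go.py 557 223 192.5
python3 - <<'E'
from h import *
a,d=get_image("scene");cv2.imwrite("pics/c6.png",cv2.resize(a[80:230,290:430],(560,600),interpolation=cv2.INTER_CUBIC)[:,:,::-1])
E
```

```text
t: 27.18
ee_pos: [558.1, 222.7, 193.4]
orientation: [2.285, 2.156, 0.002]
ft_force: [-1.8, -1.9, 11.4]
width: 0.5
grasp_force: 5.5
t 27.18 pos [558.1305 222.6621 193.4173] d(m) [ 0.0003 -0.0011  0.0009] twist [ 0.062  -0.0237 -0.1251] F [-1.8079 -1.9208 11.4225] w 0.4555258782050943 g 5.522639355131389
```

View pics/c6.png

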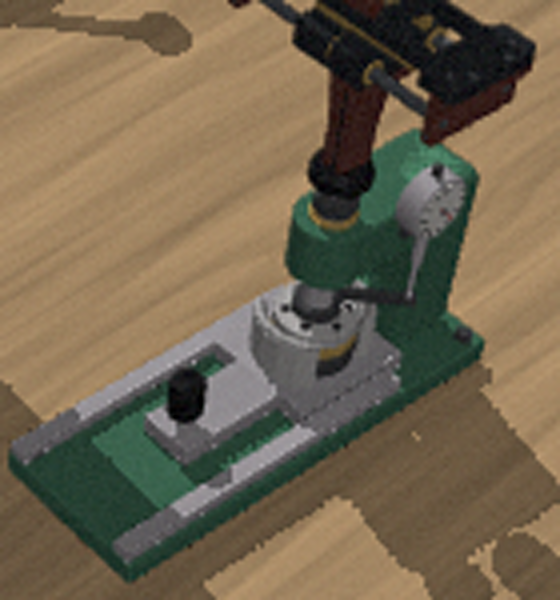

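The red ring is hidden below the knob at (335,205) and the pad stands on the pack at (320,300). A force of 11.4 N means the knob is about 7.2 mm in, so it is not bottomed. I'll hold briefly, then hand in.

```bash
python3 -m creep '{"delta_pos":[[0,0,0],[0,0,0],[0,0,0],[0,0,0],[0,0,0],[0,0,0]],"twist":[[0,0,0],[0,0,0],[0,0,0],[0,0,0],[0,0,0],[0,0,0]]}' && python3 -c "
from h import *
print(get_obs()['ft_force']);print(close_job())"
```

```text
t: 27.73
ee_pos: [558.1, 222.7, 193.5]
orientation: [2.284, 2.156, 0.002]
ft_force: [-0.8, -1.7, 10.1]
width: 0.3
grasp_force: 5.5
[-0.81659421 -1.72736852 10.1308002 ]
the job is handed in; nothing more can be done
None
```

I stacked the pack hub, spacer, disc in the nest, pushed the slide home and handed in at 27.7 s with the knob held down (10–11 N, about 6–7 mm in), the ring hidden and the knob not bottomed; `close_job` gave no verdict.

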